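# Set a piece of track on the sawing board for trimming

## Robot

A 7-joint arm with a two-finger parallel gripper is mounted at the origin on a cart in front of the work surface, level with it; the furniture and walls round the work are solid. World frame = base frame: x ahead of the robot, y to its left, z up, the work surface at z = 0. Lengths are in m, angles in rad, forces in N, time in s.
With the tool pointing down it reaches from about 0.35 to 0.9 m from the base axis. Payload 8.1 kg.
Tool frame: the origin (TCP) lies midway between the tips of the shut fingers; the grasp point (between the pads) lies 19 mm behind it; z points along the fingers, y is the line along which they close (so a half turn about z gives the same grasp; the last joint's range is limited). The gripper opens to 92 mm and grips with 3 to 60 N. Pads are 19 mm wide; open, the fingers measure 130 mm over their backs; the gripper's body (75 mm by 190 mm) begins 47 mm behind the grasp point.
Start: joints at [-1.246, 0.434, 0.025, 1.573, -0.012, 1.134, -0.075], TCP at [0.259, 0.569, 0.192] pointing down, gripper open.
Joint ranges: [-2.62, 2.62], [-0.44, 2.09], [-1.27, 1.32], [0.08, 2.57], [-1.32, 4.46], [0.12, 2], [-2.74, 2.74]. Speed limits (rad/s): [2.22, 2.22, 3.01, 3.01, 3.14, 3.14, 3.14].

## Interface

Orientations are given as a rotation vector (axis times angle).
In Python, from cell import observe, get_image, camera_model, sign_off, recognise, silhouettes gives the robot as it stands.
- The arm moves only by the tool apply_moves, never from a script. Its argument "motion" is a list of rows, each an object of numbers: "x", "y", "z": the shift along the world's x, y, z in cm; "yaw": the turn about the world's z in degrees; "hand": the opening, from -1 (shut) to 1 (fully open), so that 0 is half open. In form: [{"x": .., "y": .., "z": .., "yaw": .., "hand": ..}, ...]. A call has 1 to 10 rows; each row is the pose to reach, as a shift and turn from the pose commanded when the call began; what a row does not reach only later rows make up. A row lasts 1/8 s, in which the tool goes at most 62.5 mm and 10.7 degrees, less where a joint would pass 70% of its speed; a pose out of reach is approached as far as the arm can. A call with a gripper value outside its range is refused whole. The fingers move at their own pace and stop on an object; "newtons" is the grip in N (left out, the last holds). Time passes only in rows, so rows that repeat a pose let the fingers close. It gives the time, the measured TCP pose, the force, the opening and the grip force at its end, in the units of the state.
- observe(): the state, without advancing time (a new reading comes with each control period).
- get_image(name): name is "scene" or "top" or "wrist"; returns the picture (420x560x3 uint8, blue, green, red); there is no depth.
- camera_model(name): a dict with "camera_matrix" (3x3 intrinsics, pixels), "k1" (the pictures are not rectified: a ray, as slopes to the right and down, at radius r is drawn at 1 + k1 r^2 times it, then the intrinsics apply), "T" (4x4, takes a point from camera to world coordinates). Camera axes: x right, y up, looking along -z (the intrinsics and any distortion apply to the point x, -y, -z); pixel columns grow to the right and rows downward; lengths in m; the calibration is good to about 2 mm. A picture is of the moment at which its call begins: read the wrist's pose just before it. camera_model takes no time and is no camera call; for the wrist camera it gives the pose at the moment of the call.
- sign_off(): hands the job in; it is judged then, once.
Trained networks look in the newest picture that a camera, given by its name, has taken for a name from the list of things; names that differ only in an ending like _2 or _b are one class to them, and where a whole thing is asked for, a point or a joint stands for the part that bears it (a point fixed in the world has none). Each returns a list of dicts, best first, with "p" (0 to 1); they miss things now and then, are a little off and sometimes report something else, mostly with a low value. They report only what shows in the picture. A call takes as long as a camera call. They do not tell look-alikes from the thing itself.
- recognise(query, camera): "rect" ([left, top, right, bottom] in pixels, round what is visible of it).
- silhouettes(query, camera): "mask" (420x560 bool, what is visible of it) and "rect" ([left, top, right, bottom] in pixels, round what is visible of it).
The state is a dict: "clock": time; "joints": joint angles; "dq": joint speeds; "joint_efforts": joint torques, N m; "position": TCP position; "ee_rot": TCP orientation; "force": force on the tool from outside, world axes, zero at the start; "ft_torque": the same for the moment, N m; "width": opening from 0.0 (shut) to 1.0 (fully open); "gripper_force": force on a finger pad.
Only numpy, scipy, OpenCV 4.12 (cv2) and the standard library are available. Lean on these libraries where they do the work, as an engineer would, in place of code of your own. Each camera call takes 0.05 s, during which the arm holds its last target. There are 200 camera calls.

## Task

Get the short piece of model track on the wooden sawing board ready for trimming: with the fingertips, push it so that it lies flat along the board's raised fence, touching it, with its left-hand end (the robot's left) sticking out 30 mm past the left end of the board. Only push or slide the track, never lift or carry it, and leave the bottle, the tin and the cleaning block where they are. Finish with the hand clear of everything.

Things in the scene. Friction and masses are not known exactly. Their poses are not given: they have to be found in the camera images.
- saw_board: Fixed pale wooden sawing board, 85 mm (x) by 220 mm (y) by 20 mm thick, with a darker fence 14 mm wide along its whole far (+x) long side, 10 mm higher than the slab's top. Origin at the centre of the underside; x points to the fence, y along the board to its left end. Slab top z = 20 mm; fence's inner face, which the track is to touch, x = +28.5 mm; left end y = +110 mm.
- board_edge (a point): Middle of the top edge of the board's left end (y = +110 mm, z = 20 mm in the board's frame); axes as the board's, so y points outward past the end.
- track_mid (a point): Centre of the loose piece of model track (thin ladder of dark sleepers with two rails), half-way up. 30 mm wide (x), 110 mm long (y), 5 mm thick, 24 to 42 g, lying flat on the board, y toward its left-hand end. It slides easily. A finger pushing its end meets the solid 53 mm from the centre.
- track_end (a point): Middle of the left-hand end of the piece of track, half-way up, 55 mm along y from its centre; the overhang is measured to here. Axes as the track's.
- oil_bottle: Loose small cream oil bottle with a pointed red spout, 25 mm across, 85 mm tall, standing in the trough near an end of the board; origin at the centre of its underside. Not to be moved.
- screw_tin: Loose round tin with a pale lid, 54 mm across, 21 mm high, in the trough near an end of the board; origin at the centre of its underside. Not to be moved.
- track_rubber: Loose brown track-cleaning block, 23 x 52 x 13 mm, lying in the trough near an end of the board; origin at the centre of its underside. Not to be moved.
Not all that is in view belongs to the job. Leave any orange look-alike of the part that bears track_mid alone.

How it is judged:
At the end, for the whole second after the job is handed in: The track lies flat and at rest on the board, along the fence (within 0.06 rad of parallel, its far side within about 4 mm of the fence), with its left-hand end 30 mm past the board's left end, give or take 6 mm (y of track_end in the frame of board_edge between 0.024 and 0.036 m and x of track_mid in the frame of board_edge between 0.0095 and 0.0165 m and z of track_mid in the frame of board_edge between -0.001 and 0.005 m and angle between the y axis of track_mid and the y axis of board_edge, either way round below 0.06 rad and angle between track_mid's own z axis and vertical below 0.05 rad and linear speed of track_piece below 0.01 m/s); the robot touches nothing.
It fails at once if the track is lifted off the board (its centre or its left end rises more than 8 mm) (z of any of track_mid, track_end in the frame of board_edge above 0.0105 m).
It fails at once if the oil bottle is moved by more than 10 mm (distance of oil_bottle from where it was at the start of the episode above 0.01 m).
It fails at once if the round tin is moved by more than 10 mm (distance of screw_tin from where it was at the start of the episode above 0.01 m).
It fails at once if the track-cleaning block is moved by more than 10 mm (distance of track_rubber from where it was at the start of the episode above 0.01 m).
It also fails if it takes over 51 s, if anything falls off the work surface, if the arm or the gripper's body presses on something with over 40 N, if the wrist force passes 120 N, or if a joint passes its speed limit or range.

## Working session

There is one attempt and no reset: what is moved stays moved. The work goes in short steps, Python scripts to look and compute and a tool call to move; the robot and the scene stay as the last step left them, time stands still between calls to the robot, and variables do not carry over. Pictures are saved under pics/ and viewed, at most 10 in all, crops included, and the job is handed in when it is done.

Besides the shell and the picture viewer there is one more tool, called after "Emit:" by a JSON object that holds its "op" and its "data", one argument or row to a line. apply_moves: Moves the arm, as the interface text tells. Its arguments: {"type":"object","properties":{"motion":{"type":"array","items":{"type":"object","properties":{"x":{"type":"number"},"y":{"type":"number"},"z":{"type":"number"},"yaw":{"type":"number"},"hand":{"type":"number"}}}},"newtons":{"type":"number"}},"required":["motion"]}

```bash
mkdir -p pics; ls
python3 - <<'E'
from cell import *
import cv2
for c in ["top","scene"]:
    im=get_image(c); cv2.imwrite(f"pics/{c}0.png",im)
    m=camera_model(c); print(c,m)
    for q in ["saw_board","track_mid","oil_bottle","screw_tin","track_rubber"]:
        print(q,[(r["rect"],round(r["p"],2)) for r in recognise(q,c)][:4])
s=observe();print(s)
E
```

```text
pics
top {'camera_matrix': array([[401.47294516,   0.        , 288.54877776],
       [  0.        , 401.47294516, 209.90081954],
       [  0.        ,   0.        ,   1.        ]]), 'k1': 0.036196601538886895, 'T': array([[ 1.44264792e-02,  9.89841119e-01, -1.41444109e-01,
         3.75509035e-01],
       [-9.99891909e-01,  1.46826822e-02,  7.67814055e-04,
        -2.67463354e-02],
       [ 2.83679283e-03,  1.41417743e-01,  9.89945945e-01,
         8.96747684e-01],
       [ 0.00000000e+00,  0.00000000e+00,  0.00000000e+00,
         1.00000000e+00]])}
saw_board [([259.8, 186.4, 359.9, 242.6], 0.68)]
track_mid [([145.4, 212.3, 183.1, 235.0], 0.64), ([259.0, 185.9, 363.4, 238.4], 0.58), ([277.4, 209.2, 326.1, 226.4], 0.52)]
oil_bottle [([378.3, 229.0, 395.8, 242.3], 0.63)]
screw_tin [([401.9, 219.6, 430.8, 248.9], 0.56)]
track_rubber [([206.6, 208.0, 229.8, 221.2], 0.75)]
scene {'camera_matrix': array([[412.91835088,   0.        , 283.87758485],
       [  0.        , 412.91835088, 209.61342658],
       [  0.        ,   0.        ,   1.        ]]), 'k1': -0.033586644673512654, 'T': array
[... 628 characters left out ...]
.3], 0.6)]
{'clock': 0.6, 'joints': array([-1.24558746,  0.43448288,  0.02501078,  1.57324647, -0.01155772,
        1.13397417, -0.07505876]), 'dq': array([ 0.00011976, -0.00206963, -0.00144969, -0.00028686,  0.00023673,
        0.00213767,  0.0013737 ]), 'joint_efforts': array([-1.02891932e-03, -6.67342043e+01,  9.82499644e-01, -3.14685774e+01,
       -6.07909192e-02,  3.27551470e-02,  6.24360587e-05]), 'position': array([0.25934504, 0.56865291, 0.19213462]), 'ee_rot': array([6.66930532e-01, 3.06992483e+00, 4.16868580e-05]), 'force': array([-1.0380372 , -0.80767154, -0.17813075]), 'ft_torque': array([ 0.02060926,  0.00646511, -0.00303955]), 'gripper_force': 0.0, 'width': 0.9981344549978921}
```

Run:
```python
import cv2,numpy as np
t=cv2.imread("pics/top0.png");s=cv2.imread("pics/scene0.png")
a=cv2.resize(t[150:290,130:450],(800,350),interpolation=cv2.INTER_CUBIC)
b=cv2.resize(s[150:330,150:440],(403,250),interpolation=cv2.INTER_CUBIC)
b2=cv2.resize(t,(333,250))
o=np.zeros((600,800,3),np.uint8);o[:350]=a;o[350:,:403]=b;o[350:,403:736]=b2
cv2.imwrite("pics/c1.png",o)
```

```text
(no output)
```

View pics/c1.png

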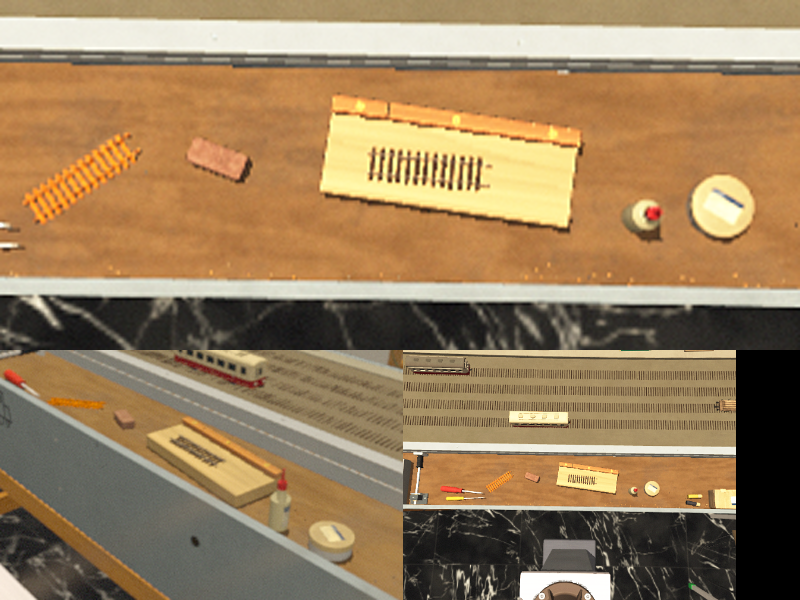

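The track wanted is the dark one on the board, at top pixel about (300,217). The look-alike is the orange track at (163,222), which I'll leave alone. The far rail lines at rows 60–150 are scenery. In the scene picture the dark track is at (292,223). The block (218,214), bottle (387,236) and tin (416,234) stand clear of the board ends.

```bash
cat > h.py <<'E'
from cell import *
import cv2, numpy as np
def back(m,px,z):
    K=m["camera_matrix"];p=np.atleast_2d(np.array(px,float))
    d=(p-[K[0,2],K[1,2]])/[K[0,0],K[1,1]]; u=d.copy()
    for _ in range(20): u=d/(1+m["k1"]*(u**2).sum(1,keepdims=True))
    r=np.c_[u[:,0],-u[:,1],-np.ones(len(u))]@m["T"][:3,:3].T; o=m["T"][:3,3]
    return o+r*((z-o[2])/r[:,2])[:,None]
def masks(cam,qs):
    return {q:silhouettes(q,cam) for q in qs}
E
python3 - <<'E'
from h import *
im=get_image("top");m=camera_model("top")
hsv=cv2.cvtColor(im,cv2.COLOR_BGR2HSV)
def rect(pts,z):
    w=back(m,pts,z)[:,:2]; c,s,a=cv2.minAreaRect((w*1000).astype(np.float32)); return np.round(c),np.round(s),round(a,1),np.round(cv2.boxPoints((c,s,a)))
for q,z in [("saw_board",.02),("track_mid",.022),("oil_bottle",.04),("screw_tin",.021),("track_rubber",.013)]:
    for r in silhouettes(q,"top")[:3]:
        ys,xs=np.nonzero(r["mask"]); print(q,round(r["p"],2),r["rect"],*rect(np.c_[xs,ys],z))
# dark pixels on slab
roi=np.zeros(im.shape[:2],bool);roi[195:237,268:355]=1
for nm,k in [("dark",(im.max(2)<110)&roi),("pale",(hsv[...,1]<135)&(hsv[...,2]>150))]:
    n,l,st,ce=cv2.connectedComponentsWithStats(cv2.morphologyEx(k.astype(np.uint8),cv2.MORPH_CLOSE,np.ones((5,5))))
    for i in range(1,n):
        if 150<st[i,4]<9000 and 250<ce[i][0]<370 and 180<ce[i][1]<245:
            ys,xs=np.nonzero(l==i); print(nm,st[i],*rect(np.c_[xs,ys],.0215))
E
```

```text
saw_board 0.77 [258.7, 188.9, 359.3, 240.9] [492. -74.] [221.  89.] 82.6 [[ 434. -178.]
 [ 522. -189.]
 [ 551.   29.]
 [ 462.   41.]]
track_mid 0.71 [154.1, 206.3, 183.3, 224.9] [482. 235.] [21. 65.] 35.7 [[454. 256.]
 [493. 203.]
 [510. 215.]
 [472. 268.]]
track_mid 0.69 [276.4, 210.3, 321.5, 224.1] [485. -52.] [96. 24.] 86.0 [[ 470.  -99.]
 [ 494. -101.]
 [ 501.   -5.]
 [ 477.   -3.]]
oil_bottle 0.69 [380.7, 228.7, 394.7, 240.8] [ 446. -236.] [23. 34.] 0.9 [[ 434. -219.]
 [ 434. -253.]
 [ 458. -253.]
 [ 457. -219.]]
screw_tin 0.68 [406.0, 220.1, 430.7, 251.5] [ 457. -310.] [55. 61.] 0.9 [[ 430. -280.]
 [ 431. -341.]
 [ 485. -340.]
 [ 484. -279.]]
screw_tin 0.62 [259.5, 187.0, 360.5, 239.6] [493. -73.] [222.  88.] 82.6 [[ 435. -178.]
 [ 522. -189.]
 [ 551.   31.]
 [ 464.   42.]]
track_rubber 0.6 [207.6, 205.2, 229.8, 222.5] [493. 132.] [54. 25.] 69.0 [[472. 111.]
 [495. 102.]
 [515. 152.]
 [491. 161.]]
dark [278 210  44  16 474] [484. -52.] [95. 28.] 84.4 [[ 466.  -98.]
 [ 493. -101.]
 [ 502.   -6.]
 [ 475.   -4.]]
pale [ 258  191  103   49 3123] [491. -73.] [218.  81.] 82.5 [[ 437. -176.]
 [ 517. -187.]
 [ 545.   29.]
 [ 465.   40.]]
```

Emit:
{"op": "apply_moves", "data": {
  "motion": [
    {"x": 2, "y": -5, "z": 1, "yaw": 2, "hand": 0},
    {"x": 4, "y": -11, "z": 1, "yaw": 4, "hand": 0},
    {"x": 6, "y": -17, "z": 1, "yaw": 6, "hand": 0},
    {"x": 8, "y": -23, "z": 1, "yaw": 8, "hand": 0},
    {"x": 10, "y": -29, "z": 1, "yaw": 10, "hand": 0},
    {"x": 12, "y": -35, "z": 1, "yaw": 12, "hand": 0},
    {"x": 14, "y": -41, "z": 1, "yaw": 14, "hand": 0},
    {"x": 16, "y": -47, "z": 1, "yaw": 16, "hand": 0},
    {"x": 18, "y": -53, "z": 1, "yaw": 17, "hand": 0},
    {"x": 18, "y": -59, "z": 1, "yaw": 17, "hand": 0}
  ]
}}

```text
clock: 2.15
position: [0.4404, -0.0201, 0.2026]
ee_rot: [0.205, 3.133, 0.0]
force: [0.5, -0.3, 0.3]
width: 0.506
gripper_force: 0.0
```

Emit:
{"op": "apply_moves", "data": {
  "motion": [
    {"y": -3},
    {"y": -3},
    {"y": -3}
  ]
}}

```text
schema error: expected keys x, y, z, yaw, hand
```

Run:
```python
from h import *
s=observe();print(s["clock"],s["position"],s["ee_rot"],s["width"],s["force"],s["joints"].round(2))
im=get_image("wrist");m=camera_model("wrist");cv2.imwrite("pics/w1.png",im);np.save("w1.npy",m["T"]);print(m)
```

```text
2.15 [ 0.44042226 -0.02013784  0.20256885] [2.05228173e-01 3.13307753e+00 1.10621234e-04] 0.505880532552861 [ 0.48814738 -0.30558518  0.30399128] [-0.4   0.11  0.36  2.   -0.05  1.03  1.42]
{'camera_matrix': array([[312.30601731,   0.        , 278.67374037],
       [  0.        , 312.30601731, 206.53894124],
       [  0.        ,   0.        ,   1.        ]]), 'k1': -0.06013889625157301, 'T': array([[ 0.13763414, -0.94292842, -0.30322076,  0.35684542],
       [ 0.99047801,  0.13004031,  0.0451977 , -0.01667976],
       [-0.00318728, -0.30655424,  0.95184785,  0.39415636],
       [ 0.        ,  0.        ,  0.        ,  1.        ]])}
```

View pics/w1.png

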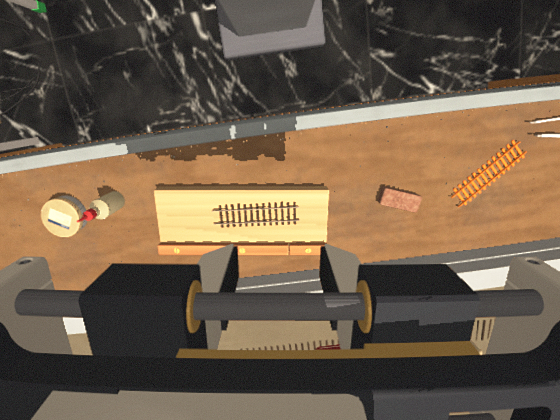

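The wrist view shows the dark track at about (257,214) on the slab (156–328, 187–243), with the fence below it at row 250. The orange track is far away at (488,172). The tool is aligned with the board.

```bash
cat >> h.py <<'E'
def fit(pts):
    c,s,a=cv2.minAreaRect((pts[:,:2]*1000).astype(np.float32)); return np.round(c,1),np.round(s,1),round(a,1),cv2.boxPoints((c,s,a)).round(1)
def measure(im,m,box):
    x0,y0,x1,y1=box; hsv=cv2.cvtColor(im,cv2.COLOR_BGR2HSV); roi=np.zeros(im.shape[:2],bool);roi[y0:y1,x0:x1]=1
    pale=((hsv[...,1]<140)&(hsv[...,2]>180)&roi).astype(np.uint8)
    pale=cv2.morphologyEx(pale,cv2.MORPH_CLOSE,np.ones((7,7)))
    n,l,st,_=cv2.connectedComponentsWithStats(pale); k=(l==1+np.argmax(st[1:,4])).astype(np.uint8)
    ys,xs=np.nonzero(k); print("slab",*fit(back(m,np.c_[xs,ys],.02)))
    h=cv2.convexHull(np.c_[xs,ys].astype(np.int32)); f=np.zeros_like(k);cv2.fillConvexPoly(f,h,1)
    f=cv2.erode(f,np.ones((7,7)))
    d=((im.max(2)<120)&(f>0)).astype(np.uint8); ys,xs=np.nonzero(d)
    print("track",d.sum(),*fit(back(m,np.c_[xs,ys],.0235)))
E
python3 - <<'E'
from h import *
im=cv2.imread("pics/w1.png");m=camera_model("wrist")
measure(im,m,(140,175,345,247))
cv2.imwrite("pics/c2.png",cv2.resize(im[175:265,140:345],(800,351),interpolation=cv2.INTER_CUBIC))
r=silhouettes("saw_board","wrist")
for q in r[:1]:
    ys,xs=np.nonzero(q["mask"]);print(q["rect"],*fit(back(m,np.c_[xs,ys],.02)))
E
```

```text
slab [476.  -84.5] [270.7  96.2] 82.3 [[ 410.2 -212.2]
 [ 505.5 -225.1]
 [ 541.8   43.2]
 [ 446.5   56.1]]
track 1206 [477.9 -83.6] [214.3  80.5] 82.3 [[ 423.7 -184.4]
 [ 503.4 -195.3]
 [ 532.2   17.1]
 [ 452.5   28. ]]
[155.0, 186.9, 333.1, 254.9] [489.2 -86. ] [224.2  93.7] 82.1 [[ 427.4 -190.5]
 [ 520.1 -203.5]
 [ 551.1   18.6]
 [ 458.3   31.5]]
```

View pics/c2.png

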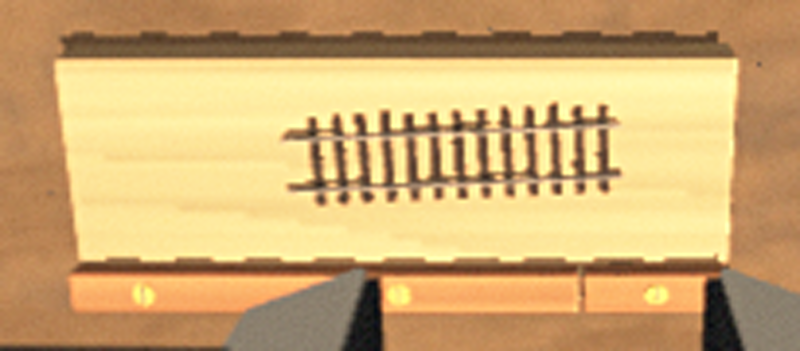

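Run:
```python
from h import *
m=camera_model("wrist")
f=lambda p,z:(back(m,np.array(p)/3.902+[140,175],z)[:,:2]*1000).round(1)
B=f([(56,57),(737,57),(728,262),(80,262)],.02);print(B)
R=f([(618,122),(618,173),(283,134),(288,188)],.025);print(R)
d=B[1]-B[0];print("len",np.linalg.norm(d),np.degrees(np.arctan2(d[1],d[0])))
v=d/np.linalg.norm(d);u=np.array([v[1],-v[0]])
print("slab depth",(B[2]-B[1])@u,(B[3]-B[0])@u)
o=(B[0]+B[1])/2+u*42.5;print("board o",o)
# use the board mid by slab: near edge x=-42.5, ends +-110
print("ends",[(p-o)@v for p in B],"x",[(p-o)@u for p in B])
print("track in board",[((p-o)@u).round(1) for p in R],[((p-o)@v).round(1) for p in R])
```

```text
[[ 432.3 -181.2]
 [ 462.6   34.3]
 [ 532.9   24.9]
 [ 503.1 -191.7]]
[[ 477.2   -5.9]
 [ 494.4   -7.9]
 [ 466.4 -112.5]
 [ 484.8 -114.6]]
len 217.61971418049424 81.99649326147622
slab depth 70.92404315538532 71.57233000996229
board o [489.53603083 -79.36743264]
ends [np.float64(-108.80985709024712), np.float64(108.80985709024708), np.float64(109.28954708705234), np.float64(-109.34983574265237)] x [np.float64(-42.500000000000036), np.float64(-42.500000000000036), np.float64(28.424043155385274), np.float64(29.072330009962243)]
track in board [np.float64(-22.4), np.float64(-5.1), np.float64(-18.3), np.float64(0.2)] [np.float64(71.0), np.float64(71.4), np.float64(-36.0), np.float64(-35.5)]
```

Run:
```python
from h import *
w=camera_model("wrist");t=camera_model("top")
for z in (0,.02,.04,.06,.08,.1):
    print(z,"top in/out",back(t,[(290,262),(290,268)],z)[:,:2].round(3).tolist(),"wrist",back(w,[(257,140),(257,122)],z)[:,:2].round(3).tolist())
o=np.array([489.5,-79.4]);a=np.radians(82.2);v=np.array([np.cos(a),np.sin(a)]);u=np.array([v[1],-v[0]])
print(o-52*u+18*v,o-24*u+18*v, o+4*u+18*v)
```

```text
0 top in/out [[0.387, -0.032], [0.374, -0.033]] wrist [[0.392, -0.046], [0.371, -0.042]]
0.02 top in/out [[0.387, -0.032], [0.374, -0.032]] wrist [[0.39, -0.044], [0.37, -0.041]]
0.04 top in/out [[0.387, -0.032], [0.374, -0.032]] wrist [[0.389, -0.043], [0.369, -0.039]]
0.06 top in/out [[0.386, -0.032], [0.374, -0.032]] wrist [[0.387, -0.041], [0.369, -0.038]]
0.08 top in/out [[0.386, -0.032], [0.374, -0.032]] wrist [[0.385, -0.039], [0.368, -0.036]]
0.1 top in/out [[0.386, -0.032], [0.374, -0.032]] wrist [[0.383, -0.038], [0.367, -0.035]]
[440.4239926 -54.5093291] [468.16493213 -58.30936513] [495.90587167 -62.10940116]
```

Emit:
{"op": "apply_moves", "data": {
  "motion": [
    {"x": 0, "y": -3.4, "z": -4, "yaw": 0, "hand": 0},
    {"x": 0, "y": -3.4, "z": -9, "yaw": 0, "hand": 0},
    {"x": 0, "y": -3.4, "z": -14, "yaw": 0, "hand": 0},
    {"x": 0, "y": -3.4, "z": -17, "yaw": 0, "hand": 0},
    {"x": 0, "y": -3.4, "z": -18, "yaw": 0, "hand": 0},
    {"x": 0, "y": -3.4, "z": -18, "yaw": 0, "hand": 0}
  ]
}}

```text
clock: 3.0
position: [0.4393, -0.0521, 0.0223]
ee_rot: [-0.206, -3.134, -0.0]
force: [-0.3, -0.2, -0.5]
width: 0.491
gripper_force: 0.0
```

Run:
```python
from h import *
s=observe();print(s["clock"],s["position"],s["ee_rot"],s["force"])
im=get_image("wrist");m=camera_model("wrist")
cv2.imwrite("pics/w2.png",im)
```

```text
3.0 [ 0.43933975 -0.05205105  0.02229468] [-2.05795683e-01 -3.13448042e+00 -6.10837018e-05] [-0.25276943 -0.20466406 -0.48496985]
```

View pics/w2.png

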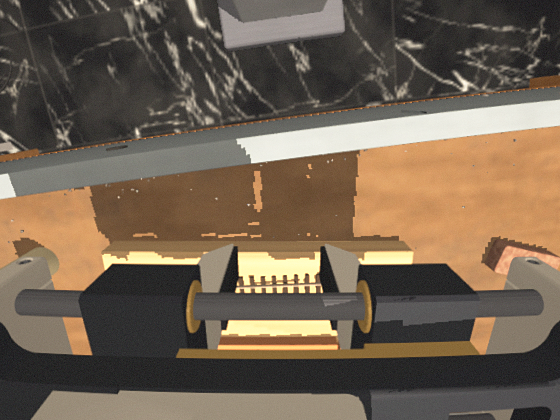

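The fingers stand clear in front of the track, one on each side of its middle. I'll push toward the fence.

Emit:
{"op": "apply_moves", "data": {
  "motion": [
    {"x": 0.6, "y": -0.1, "z": 0, "yaw": 0, "hand": 0},
    {"x": 1.1, "y": -0.15, "z": 0, "yaw": 0, "hand": 0},
    {"x": 1.6, "y": -0.2, "z": 0, "yaw": 0, "hand": 0},
    {"x": 2.0, "y": -0.3, "z": 0, "yaw": 0, "hand": 0},
    {"x": 2.4, "y": -0.3, "z": 0, "yaw": 0, "hand": 0},
    {"x": 2.8, "y": -0.4, "z": 0, "yaw": 0, "hand": 0},
    {"x": 3.2, "y": -0.45, "z": 0, "yaw": 0, "hand": 0},
    {"x": 3.6, "y": -0.5, "z": 0, "yaw": 0, "hand": 0},
    {"x": 3.8, "y": -0.5, "z": 0, "yaw": 0, "hand": 0},
    {"x": 3.8, "y": -0.5, "z": 0, "yaw": 0, "hand": 0}
  ]
}}

```text
clock: 4.3
position: [0.4773, -0.0571, 0.0221]
ee_rot: [-0.206, -3.135, -0.0]
force: [-0.9, -0.2, 0.2]
width: 0.496
gripper_force: 0.0
```

Emit:
{"op": "apply_moves", "data": {
  "motion": [
    {"x": 0.2, "y": 0, "z": 0, "yaw": 0, "hand": 0},
    {"x": 0.4, "y": -0.05, "z": 0, "yaw": 0, "hand": 0},
    {"x": 0.4, "y": -0.05, "z": 0, "yaw": 0, "hand": 0}
  ]
}}

```text
clock: 4.68
position: [0.4814, -0.0577, 0.0222]
ee_rot: [0.206, 3.135, -0.0]
force: [0.1, -0.5, -0.3]
width: 0.5
gripper_force: 0.0
```

Emit:
{"op": "apply_moves", "data": {
  "motion": [
    {"x": 0.1, "y": 0, "z": 0, "yaw": 0, "hand": 0},
    {"x": 0.2, "y": 0, "z": 0, "yaw": 0, "hand": 0},
    {"x": 0.2, "y": 0, "z": 0, "yaw": 0, "hand": 0}
  ]
}}

```text
clock: 5.05
position: [0.4833, -0.0576, 0.0222]
ee_rot: [0.206, 3.135, 0.0]
force: [-1.0, -0.2, -0.1]
width: 0.501
gripper_force: 0.0
```

Emit:
{"op": "apply_moves", "data": {
  "motion": [
    {"x": 0.1, "y": 0, "z": 0, "yaw": 0, "hand": 0},
    {"x": 0.2, "y": 0, "z": 0, "yaw": 0, "hand": 0},
    {"x": 0.2, "y": 0, "z": 0, "yaw": 0, "hand": 0}
  ]
}}

```text
clock: 5.42
position: [0.4853, -0.0576, 0.0221]
ee_rot: [0.206, 3.135, 0.0]
force: [-0.4, 0.1, 0.3]
width: 0.5
gripper_force: 0.0
```

Run:
```python
from h import *
s=observe();print(s["clock"],s["position"],s["force"])
w=get_image("wrist");t=get_image("top");sc=get_image("scene")
o=np.zeros((600,800,3),np.uint8)
o[:300,:400]=cv2.resize(w[220:360,190:375],(400,300));o[:300,400:]=cv2.resize(t[170:250,250:370],(400,300))
o[300:,:500]=cv2.resize(sc[190:270,240:370],(500,300))
cv2.imwrite("pics/c3.png",o)
```

```text
5.425 [ 0.48533424 -0.05764363  0.02214424] [-0.41960944  0.08644934  0.26222994]
```

View pics/c3.png

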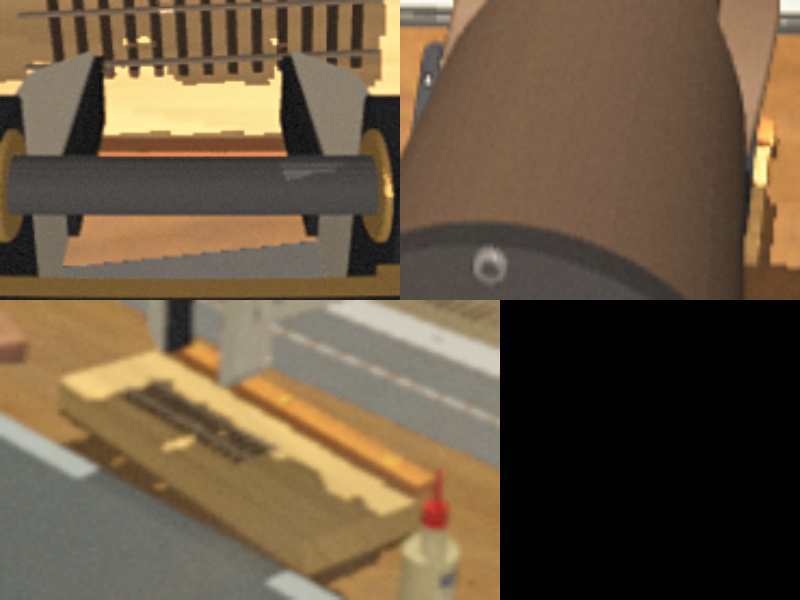

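```bash
cat >> h.py <<'E'
def proj(m,P):
    T=m["T"];p=(np.atleast_2d(P)-T[:3,3])@T[:3,:3];a=np.c_[p[:,0],-p[:,1]]/-p[:,2:]
    a*=1+m["k1"]*(a**2).sum(1,keepdims=True);K=m["camera_matrix"];return a*K[0,0]+[K[0,2],K[1,2]]
E
python3 - <<'E'
from h import *
from scipy.spatial.transform import Rotation as R
s=observe();Rm=R.from_rotvec(s["ee_rot"]).as_matrix();print(Rm.round(3))
P=[s["position"]+Rm@np.array(q) for q in [(0,0,0),(0,.023,0),(0,-.023,0),(0,.042,0),(0,-.042,0),(0,.042,-.05)]]
w=camera_model("wrist");sc=camera_model("scene")
a=proj(w,P);b=proj(sc,P);print(a.round(),"crop",((a-[190,220])*[400/185,300/140]).round())
print(b.round(),"crop",((b-[240,190])*[500/130,300/80]+[0,300]).round())
E
```

```text
[[-0.991  0.131 -0.   ]
 [ 0.131  0.991  0.   ]
 [ 0.     0.    -1.   ]]
[[278. 237.]
 [313. 237.]
 [244. 237.]
 [341. 237.]
 [215. 237.]
 [360. 276.]] crop [[191.  37.]
 [266.  37.]
 [116.  37.]
 [327.  37.]
 [ 55.  37.]
 [367. 120.]]
[[293. 222.]
 [287. 218.]
 [300. 227.]
 [282. 215.]
 [306. 231.]
 [282. 194.]] crop [[206. 422.]
 [180. 406.]
 [232. 438.]
 [160. 393.]
 [254. 452.]
 [162. 314.]]
```

The half-open fingertips sit higher than the TCP, because they retract as they open, so they passed over the track without moving it. I'll lift, go back, shut the fingers and push with those.

Emit:
{"op": "apply_moves", "data": {
  "motion": [
    {"x": 0, "y": 0, "z": 3, "yaw": 0, "hand": 0},
    {"x": -1, "y": 0.1, "z": 5, "yaw": 0, "hand": -1},
    {"x": -4.5, "y": 0.3, "z": 5, "yaw": 0, "hand": -1},
    {"x": -4.5, "y": 0.3, "z": 4, "yaw": 0, "hand": -1},
    {"x": -4.5, "y": 0.3, "z": 4, "yaw": 0, "hand": -1},
    {"x": -4.5, "y": 0.3, "z": 3, "yaw": 0, "hand": -1},
    {"x": -4.5, "y": 0.3, "z": 1, "yaw": 0, "hand": -1},
    {"x": -4.5, "y": 0.3, "z": 0, "yaw": 0, "hand": -1},
    {"x": -4.5, "y": 0.3, "z": 0, "yaw": 0, "hand": -1}
  ]
}}

```text
clock: 6.7
position: [0.4398, -0.0548, 0.0213]
ee_rot: [-0.206, -3.133, 0.001]
force: [-0.2, 0.9, -0.7]
width: 0.003
gripper_force: 0.0
```

Run:
```python
from h import *
s=observe();print(s["clock"],s["position"],s["force"],s["width"])
w=get_image("wrist");sc=get_image("scene")
o=np.zeros((300,800,3),np.uint8)
o[:,:400]=cv2.resize(w[200:340,190:375],(400,300));o[:,400:]=cv2.resize(sc[185:275,240:360],(400,300))
cv2.imwrite("pics/c4.png",o)
print((proj(camera_model("wrist"),s["position"])-[190,200])*[400/185,300/140],(proj(camera_model("scene"),s["position"])-[240,185])*[400/120,300/90]+[400,0])
```

```text
6.7 [ 0.43979551 -0.05478704  0.02132244] [-0.2151273   0.88567843 -0.68978228] 0.0025683958273190616
[[190.61889066  77.06824385]] [[522.02877215 147.19411955]]
```

View pics/c4.png

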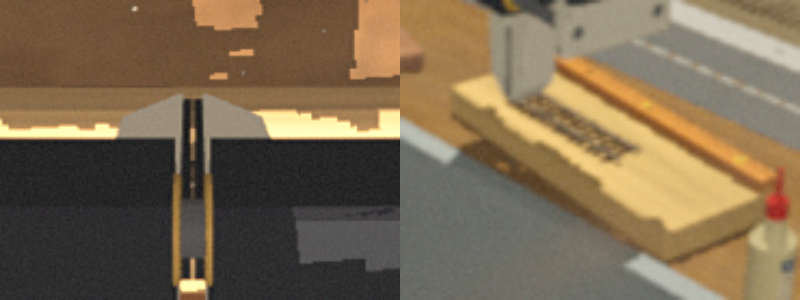

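Run:
```python
from h import *
from scipy.spatial.transform import Rotation as R
s=observe();w=camera_model("wrist");sc=camera_model("scene")
Rt=R.from_rotvec(s["ee_rot"]).as_matrix();C=Rt.T@(w["T"][:3,3]-s["position"])
w1=dict(w);w1["T"]=np.load("w1.npy")
w2=dict(w);T=w["T"].copy();T[:3,3]=np.array([.43934,-.05205,.02229])+Rt@C;w2["T"]=T
i1=cv2.imread("pics/w1.png");i2=cv2.imread("pics/w2.png")
print("w1 col300",i1[100:160:2,300].mean(1).astype(int).tolist());print("w2 col300",i2[100:200:2,300].mean(1).astype(int).tolist())
np.save("w2.npy",T)
im=get_image("scene");P=s["position"]
f=5;x0,y0=235,165
big=cv2.resize(im[y0:y0+110,x0:x0+150],None,fx=f,fy=f,interpolation=cv2.INTER_CUBIC)
def dot(p,c):
    q=((proj(sc,p)[0]-[x0,y0])*f).astype(int);cv2.circle(big,tuple(map(int,q)),3,c,-1)
for k,c in [(0,(0,0,255)),(.01,(0,255,255)),(.02,(0,255,0)),(.03,(255,0,0))]: dot(P+[0,0,k],c)
for x,y in [(462.6,34.3),(532.9,24.9),(432.3,-181.2),(503.1,-191.7)]: dot(np.array([x/1e3,y/1e3,.02]),(255,0,255))
cv2.imwrite("pics/c5.png",big)
```

```text
w1 col300 [82, 117, 69, 77, 59, 55, 81, 86, 180, 212, 211, 211, 212, 213, 214, 141, 146, 139, 137, 139, 134, 132, 134, 140, 144, 142, 132, 135, 128, 129]
w2 col300 [53, 59, 64, 54, 60, 60, 67, 61, 90, 97, 98, 100, 100, 100, 101, 206, 235, 232, 232, 232, 234, 237, 238, 234, 234, 235, 234, 234, 235, 81, 90, 84, 89, 88, 87, 88, 87, 85, 81, 83, 79, 76, 78, 81, 83, 86, 79, 82, 80, 78]
```

View pics/c5.png

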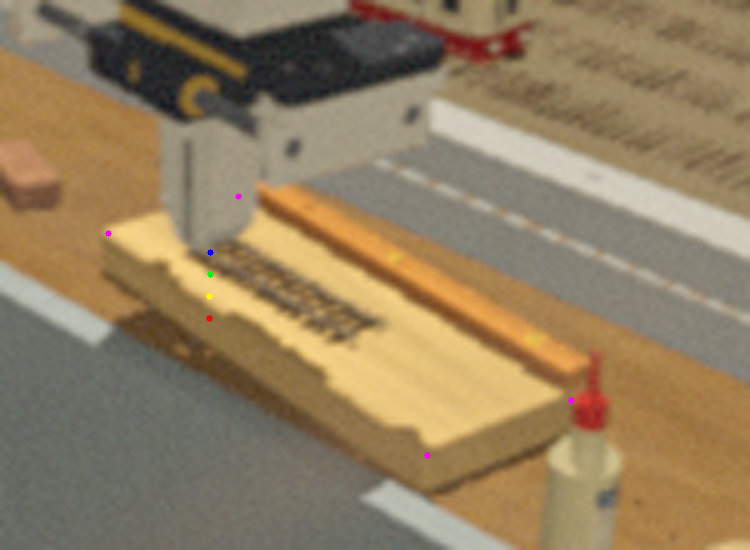

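The magenta board corners project correctly, but the shut fingertip shows about 28 mm above the reported TCP. I'll check this by touching the bare slab strip in front of the track.

Emit:
{"op": "apply_moves", "data": {
  "motion": [
    {"x": 1.2, "y": -0.15, "z": 0, "yaw": 0, "hand": -1},
    {"x": 1.2, "y": -0.15, "z": -0.8, "yaw": 0, "hand": -1},
    {"x": 1.2, "y": -0.15, "z": -1.6, "yaw": 0, "hand": -1},
    {"x": 1.2, "y": -0.15, "z": -1.8, "yaw": 0, "hand": -1},
    {"x": 1.2, "y": -0.15, "z": -1.8, "yaw": 0, "hand": -1}
  ]
}}

```text
clock: 7.48
position: [0.4518, -0.0562, 0.0038]
ee_rot: [-0.206, -3.134, 0.0]
force: [0.4, -0.4, -0.6]
width: 0.005
gripper_force: 0.0
```

Run:
```python
from h import *
w=camera_model("wrist")
w1=dict(w);w1["T"]=np.load("w1.npy");w2=dict(w);w2["T"]=np.load("w2.npy")
for z in (0,.03,.06,.09,.12):
  print(z,back(w1,[(300,131),(300,115)],z)[:,0].round(3),back(w2,[(300,158),(300,130),(300,115)],z)[:,0].round(3))
```

```text
0 [0.389 0.37 ] [0.392 0.374 0.364]
0.03 [0.387 0.369] [0.387 0.371 0.363]
0.06 [0.384 0.368] [0.382 0.369 0.362]
0.09 [0.382 0.367] [0.377 0.367 0.361]
0.12 [0.379 0.366] [0.373 0.364 0.36 ]
```

Emit:
{"op": "apply_moves", "data": {
  "motion": [
    {"x": 0, "y": 0, "z": -0.2, "yaw": 0, "hand": -1},
    {"x": 0, "y": 0, "z": -0.4, "yaw": 0, "hand": -1},
    {"x": 0, "y": 0, "z": -0.4, "yaw": 0, "hand": -1}
  ]
}}

```text
clock: 7.85
position: [0.4522, -0.0561, 0.0001]
ee_rot: [-0.206, -3.135, -0.0]
force: [0.1, 1.1, 0.7]
width: 0.003
gripper_force: 0.0
```

Emit:
{"op": "apply_moves", "data": {
  "motion": [
    {"x": 0, "y": 0, "z": -0.2, "yaw": 0, "hand": -1},
    {"x": 0, "y": 0, "z": -0.2, "yaw": 0, "hand": -1}
  ]
}}

```text
clock: 8.1
position: [0.4521, -0.0561, -0.002]
ee_rot: [-0.206, -3.135, -0.0]
force: [-0.1, 0.6, 0.2]
width: 0.002
gripper_force: 0.0
```

Emit:
{"op": "apply_moves", "data": {
  "motion": [
    {"x": 0, "y": 0, "z": -0.2, "yaw": 0, "hand": -1},
    {"x": 0, "y": 0, "z": -0.2, "yaw": 0, "hand": -1}
  ]
}}

```text
clock: 8.35
position: [0.4521, -0.0561, -0.004]
ee_rot: [-0.206, -3.135, 0.0]
force: [0.6, -0.3, 0.2]
width: 0.004
gripper_force: 0.0
```

Emit:
{"op": "apply_moves", "data": {
  "motion": [
    {"x": 0, "y": 0, "z": -0.2, "yaw": 0, "hand": -1},
    {"x": 0, "y": 0, "z": -0.2, "yaw": 0, "hand": -1}
  ]
}}

```text
clock: 8.6
position: [0.4521, -0.0561, -0.006]
ee_rot: [-0.206, -3.135, -0.0]
force: [0.3, 0.6, 0.1]
width: 0.004
gripper_force: 0.0
```

Emit:
{"op": "apply_moves", "data": {
  "motion": [
    {"x": 0, "y": 0, "z": -0.15, "yaw": 0, "hand": -1},
    {"x": 0, "y": 0, "z": -0.15, "yaw": 0, "hand": -1}
  ]
}}

```text
clock: 8.85
position: [0.4521, -0.0561, -0.0075]
ee_rot: [-0.206, -3.135, -0.0]
force: [0.8, 1.1, -0.1]
width: 0.005
gripper_force: 0.0
```

Run:
```python
from h import *
s=observe();print(s["clock"],s["position"],s["force"])
sc=camera_model("scene");im=get_image("scene");w=get_image("wrist");P=s["position"]
f=4;x0,y0=255,185
big=cv2.resize(im[y0:y0+80,x0:x0+100],None,fx=f,fy=f,interpolation=cv2.INTER_CUBIC)
for k,c in [(0,(0,0,255)),(.03,(255,0,0))]:
    q=((proj(sc,P+[0,0,k])[0]-[x0,y0])*f).astype(int);cv2.circle(big,tuple(map(int,q)),2,c,-1)
big=np.hstack([big,cv2.resize(w[200:280,230:330],(400,320),interpolation=cv2.INTER_CUBIC)])
cv2.imwrite("pics/c6.png",big)
```

```text
8.85 [ 0.45211706 -0.05614092 -0.00746421] [ 0.78362565  1.08230185 -0.14122098]
```

View pics/c6.png

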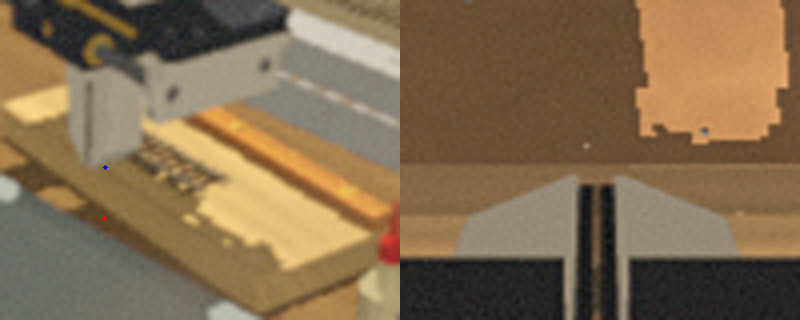

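Emit:
{"op": "apply_moves", "data": {
  "motion": [
    {"x": 0, "y": 0, "z": -0.15, "yaw": 0, "hand": -1},
    {"x": 0, "y": 0, "z": -0.15, "yaw": 0, "hand": -1}
  ]
}}

```text
clock: 9.2
position: [0.4522, -0.0561, -0.0089]
ee_rot: [-0.206, -3.135, -0.0]
force: [1.1, 0.1, 0.4]
width: 0.003
gripper_force: 0.0
```

Emit:
{"op": "apply_moves", "data": {
  "motion": [
    {"x": 0, "y": 0, "z": -0.15, "yaw": 0, "hand": -1},
    {"x": 0, "y": 0, "z": -0.15, "yaw": 0, "hand": -1}
  ]
}}

```text
clock: 9.45
position: [0.4521, -0.0561, -0.0105]
ee_rot: [-0.206, -3.135, -0.0]
force: [0.6, -0.6, 0.0]
width: 0.004
gripper_force: 0.0
```

Emit:
{"op": "apply_moves", "data": {
  "motion": [
    {"x": 0, "y": 0, "z": -0.15, "yaw": 0, "hand": -1},
    {"x": 0, "y": 0, "z": -0.15, "yaw": 0, "hand": -1}
  ]
}}

```text
clock: 9.7
position: [0.4522, -0.0561, -0.012]
ee_rot: [-0.206, -3.135, -0.0]
force: [-0.5, -0.4, 0.0]
width: 0.007
gripper_force: 0.0
```

Emit:
{"op": "apply_moves", "data": {
  "motion": [
    {"x": 0, "y": 0, "z": -0.15, "yaw": 0, "hand": -1},
    {"x": 0, "y": 0, "z": -0.15, "yaw": 0, "hand": -1}
  ]
}}

```text
clock: 9.95
position: [0.4522, -0.0561, -0.0135]
ee_rot: [-0.206, -3.135, -0.0]
force: [0.9, 0.5, 0.8]
width: 0.001
gripper_force: 0.0
```

Emit:
{"op": "apply_moves", "data": {
  "motion": [
    {"x": 0, "y": 0, "z": -0.15, "yaw": 0, "hand": -1},
    {"x": 0, "y": 0, "z": -0.15, "yaw": 0, "hand": -1}
  ]
}}

```text
clock: 10.2
position: [0.4524, -0.0561, -0.0144]
ee_rot: [0.206, 3.134, 0.001]
force: [-2.4, 0.5, 10.2]
width: 0.004
gripper_force: 5.5
```

Run:
```python
from h import *
s=observe();print(s["clock"],s["position"],s["force"])
w=get_image("wrist");sc=get_image("scene");print(s["joints"].round(3))
big=cv2.resize(sc[185:265,245:345],(800,640),interpolation=cv2.INTER_CUBIC)[:600]
cv2.imwrite("pics/c7.png",big)
```

```text
10.2 [ 0.45239747 -0.05613647 -0.01437456] [-2.39920212  0.50292564 10.17807828]
[-0.204  0.482  0.277  2.203 -0.274  0.488  1.725]
```

View pics/c7.png

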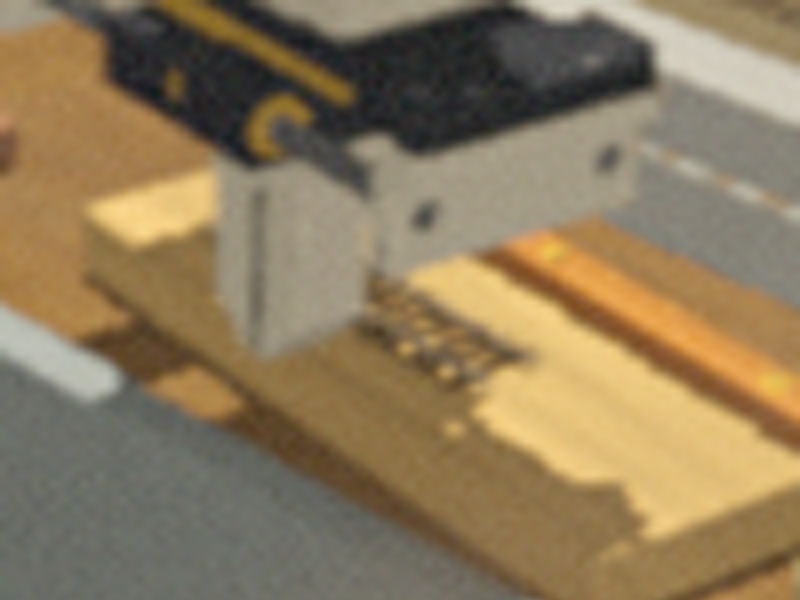

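Contact: 10 N at TCP −14 mm, so the tips are about 34 mm above the reported TCP, on the slab in front of the track. I'll work at about −12.5 mm and push the track to the fence.

Emit:
{"op": "apply_moves", "data": {
  "motion": [
    {"x": 0, "y": 0, "z": 0.25, "yaw": 0, "hand": -1},
    {"x": 0.3, "y": -0.05, "z": 0.25, "yaw": 0, "hand": -1},
    {"x": 0.7, "y": -0.1, "z": 0.25, "yaw": 0, "hand": -1},
    {"x": 1.1, "y": -0.15, "z": 0.25, "yaw": 0, "hand": -1},
    {"x": 1.5, "y": -0.2, "z": 0.25, "yaw": 0, "hand": -1},
    {"x": 1.9, "y": -0.25, "z": 0.25, "yaw": 0, "hand": -1},
    {"x": 2.2, "y": -0.3, "z": 0.25, "yaw": 0, "hand": -1},
    {"x": 2.5, "y": -0.35, "z": 0.25, "yaw": 0, "hand": -1},
    {"x": 2.6, "y": -0.35, "z": 0.25, "yaw": 0, "hand": -1}
  ]
}}

```text
clock: 11.42
position: [0.4785, -0.0597, -0.0124]
ee_rot: [0.206, 3.135, 0.0]
force: [-0.2, 0.1, -0.3]
width: 0.008
gripper_force: 0.1
```

Emit:
{"op": "apply_moves", "data": {
  "motion": [
    {"x": 0.1, "y": 0, "z": 0, "yaw": 0, "hand": -1},
    {"x": 0.2, "y": 0, "z": 0, "yaw": 0, "hand": -1},
    {"x": 0.2, "y": 0, "z": 0, "yaw": 0, "hand": -1}
  ]
}}

```text
clock: 11.8
position: [0.4803, -0.0596, -0.0124]
ee_rot: [0.206, 3.135, 0.0]
force: [0.8, -0.3, 0.7]
width: 0.007
gripper_force: 0.0
```

Emit:
{"op": "apply_moves", "data": {
  "motion": [
    {"x": 0.1, "y": 0, "z": 0, "yaw": 0, "hand": -1},
    {"x": 0.15, "y": 0, "z": 0, "yaw": 0, "hand": -1}
  ]
}}

```text
clock: 12.05
position: [0.4811, -0.0596, -0.0125]
ee_rot: [-0.206, -3.134, -0.0]
force: [-2.6, -0.1, 1.5]
width: 0.01
gripper_force: 1.5
```

Emit:
{"op": "apply_moves", "data": {
  "motion": [
    {"x": 0.1, "y": 0, "z": 0, "yaw": 0, "hand": -1},
    {"x": 0.15, "y": 0, "z": 0, "yaw": 0, "hand": -1}
  ]
}}

```text
clock: 12.3
position: [0.4812, -0.0596, -0.0127]
ee_rot: [-0.206, -3.131, -0.0]
force: [-7.9, 0.9, 6.1]
width: 0.003
gripper_force: 3.7
```

The fence contact came at the predicted place (x_b = −11). Now I'll back off, lift, go round to the right-hand end and look once on the way.

Emit:
{"op": "apply_moves", "data": {
  "motion": [
    {"x": -0.8, "y": 0, "z": 0, "yaw": 0, "hand": -1},
    {"x": -1.8, "y": 0, "z": 0.5, "yaw": 0, "hand": -1},
    {"x": -1.8, "y": -1, "z": 4, "yaw": 0, "hand": -1},
    {"x": -0.5, "y": -5, "z": 5, "yaw": 0, "hand": -1},
    {"x": 1.0, "y": -8.1, "z": 5, "yaw": 0, "hand": -1},
    {"x": 1.0, "y": -8.1, "z": 5, "yaw": 0, "hand": -1},
    {"x": 1.0, "y": -8.1, "z": 5, "yaw": 0, "hand": -1}
  ]
}}

```text
clock: 13.18
position: [0.4926, -0.14, 0.0376]
ee_rot: [-0.206, -3.134, -0.001]
force: [0.1, 0.6, -0.1]
width: 0.004
gripper_force: 0.0
```

Run:
```python
from h import *
s=observe();print(s["clock"],s["position"],s["force"])
w=get_image("wrist");sc=get_image("scene");m=camera_model("wrist");M=camera_model("scene")
o=np.array([489.5,-79.4]);a=np.radians(82.2);v=np.array([np.cos(a),np.sin(a)]);u=np.array([v[1],-v[0]])
def bd(x,y,z): return np.r_[(o+x*u+y*v)/1e3,z/1e3]
pos=(s["position"][:2]*1e3-o);print("tcp board",pos@u,pos@v)
for q in ("track_mid","oil_bottle"):
  for r in silhouettes(q,"scene")[:2]:
    ys,xs=np.nonzero(r["mask"]);p=back(M,np.c_[xs,ys],.0235)[:,:2]*1e3-o
    print(q,r["p"],r["rect"],"bx",np.percentile(p@u,[2,98]).round(),"by",np.percentile(p@v,[1,99]).round())
f=6;x0,y0=250,188
big=cv2.resize(sc[y0:y0+90,x0:x0+125],None,fx=f,fy=f,interpolation=cv2.INTER_CUBIC)
for p in [bd(-1.5,-37.3,25),bd(-1.5,72.7,25),bd(28.5,-37.3,25),bd(-42.5,-110,20),bd(-42.5,110,20)]:
    cv2.circle(big,tuple(map(int,(proj(M,p)[0]-[x0,y0])*f)),3,(255,0,255),-1)
cv2.imwrite("pics/c8.png",big)
```

```text
13.175 [ 0.49256553 -0.13997241  0.03758091] [ 0.0647739   0.63619147 -0.11181688]
tcp board 11.257784682680049 -59.595943374076334
track_mid 0.5 [281.8, 210.5, 322.1, 231.0] bx [-3. 25.] by [-26.  71.]
oil_bottle 0.64 [343.4, 234.0, 364.6, 282.1] bx [-56.  40.] by [-198. -103.]
```

View pics/c8.png

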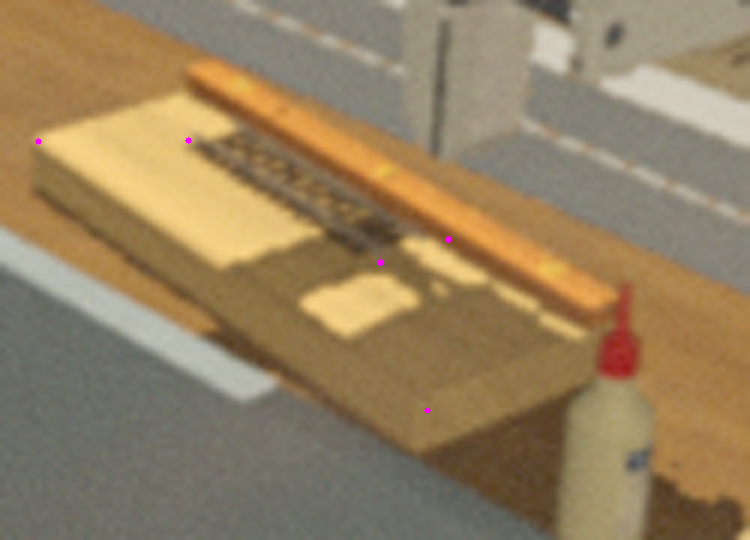

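The track now lies along the fence with its left end near the marked point (188,140), and the finger is over the bare right part. Next: descend and push along the fence.

Emit:
{"op": "apply_moves", "data": {
  "motion": [
    {"x": 0, "y": 0, "z": -2.5, "yaw": 0, "hand": -1},
    {"x": 0, "y": 0, "z": -4.5, "yaw": 0, "hand": -1},
    {"x": 0, "y": 0, "z": -5.0, "yaw": 0, "hand": -1},
    {"x": 0, "y": 0, "z": -5.0, "yaw": 0, "hand": -1}
  ]
}}

```text
clock: 13.88
position: [0.4931, -0.1403, -0.0123]
ee_rot: [-0.205, -3.134, -0.0]
force: [-0.6, 0.1, 0.9]
width: 0.004
gripper_force: 0.0
```

Emit:
{"op": "apply_moves", "data": {
  "motion": [
    {"x": 0.07, "y": 0.5, "z": 0, "yaw": 0, "hand": -1},
    {"x": 0.14, "y": 1.0, "z": 0, "yaw": 0, "hand": -1},
    {"x": 0.2, "y": 1.5, "z": 0, "yaw": 0, "hand": -1},
    {"x": 0.27, "y": 2.0, "z": 0, "yaw": 0, "hand": -1},
    {"x": 0.34, "y": 2.5, "z": 0, "yaw": 0, "hand": -1},
    {"x": 0.41, "y": 3.0, "z": 0, "yaw": 0, "hand": -1},
    {"x": 0.48, "y": 3.5, "z": 0, "yaw": 0, "hand": -1},
    {"x": 0.55, "y": 4.0, "z": 0, "yaw": 0, "hand": -1},
    {"x": 0.62, "y": 4.5, "z": 0, "yaw": 0, "hand": -1},
    {"x": 0.69, "y": 5.0, "z": 0, "yaw": 0, "hand": -1}
  ]
}}

```text
clock: 15.12
position: [0.5, -0.0904, -0.0124]
ee_rot: [-0.206, -3.135, 0.0]
force: [-1.6, -1.4, 0.6]
width: 0.005
gripper_force: 0.8
```

Emit:
{"op": "apply_moves", "data": {
  "motion": [
    {"x": 0.07, "y": 0.5, "z": 0, "yaw": 0, "hand": -1},
    {"x": 0.1, "y": 0.7, "z": 0, "yaw": 0, "hand": -1},
    {"x": 0.1, "y": 0.7, "z": 0, "yaw": 0, "hand": -1}
  ]
}}

```text
clock: 15.5
position: [0.5012, -0.0834, -0.0124]
ee_rot: [-0.205, -3.135, -0.0]
force: [0.7, 0.0, 0.6]
width: 0.002
gripper_force: 0.1
```

```bash
cat >> h.py <<'E'
o=np.array([489.5,-79.4]);a=np.radians(82.2);v=np.array([np.cos(a),np.sin(a)]);u=np.array([v[1],-v[0]])
def report(cam):
    get_image(cam);M=camera_model(cam)
    for r in silhouettes("track_mid",cam)[:3]:
        ys,xs=np.nonzero(r["mask"]);p=back(M,np.c_[xs,ys],.0245)[:,:2]*1e3-o
        print(cam,round(r["p"],2),r["rect"],"bx",np.percentile(p@u,[2,98]).round(1),"by",np.percentile(p@v,[0.5,99.5]).round(1))
E
python3 - <<'E'
from h import *
s=observe();print(s["clock"],s["position"],s["force"]);p=s["position"][:2]*1e3-o;print("tcp board",p@u,p@v)
report("scene");report("wrist");report("top")
E
```

```text
15.5 [ 0.50116223 -0.08337777 -0.01237103] [0.70483445 0.03124666 0.63642026]
tcp board 12.094178300452425 -2.358220355680562
scene 0.55 [193.0, 188.0, 224.2, 192.3] bx [-105.4  -56.2] by [254.9 304.9]
wrist 0.82 [303.0, 238.4, 481.3, 285.2] bx [-2.2 25.3] by [ 11.5 109.4]
top 0.56 [144.1, 212.6, 167.1, 240.2] bx [-98.2 -45.8] by [314.2 354.4]
```

Emit:
{"op": "apply_moves", "data": {
  "motion": [
    {"x": -0.14, "y": -1, "z": 0, "yaw": 0, "hand": -1},
    {"x": -0.14, "y": -1, "z": 5, "yaw": 0, "hand": -1},
    {"x": -2, "y": 0, "z": 11, "yaw": 0, "hand": -1},
    {"x": -4, "y": 2, "z": 14, "yaw": 0, "hand": -1},
    {"x": -4, "y": 3, "z": 14, "yaw": 0, "hand": -1},
    {"x": -4, "y": 3, "z": 14, "yaw": 0, "hand": -1}
  ]
}}

```text
clock: 16.55
position: [0.4613, -0.0533, 0.1273]
ee_rot: [0.204, 3.135, 0.0]
force: [-0.5, -0.1, -0.8]
width: 0.01
gripper_force: 0.0
```

Run:
```python
from h import *
s=observe();print(s["clock"],s["position"]);report("wrist")
m=camera_model("wrist");im=get_image("wrist");cv2.imwrite("pics/w3.png",im)
r=silhouettes("saw_board","wrist")[0];ys,xs=np.nonzero(r["mask"]);p=back(m,np.c_[xs,ys],.02)[:,:2]*1e3-o
print("board",r["rect"],np.percentile(p@u,[1,99]).round(1),np.percentile(p@v,[.5,99.5]).round(1))
# rectified board-frame view, z=24.5 plane, 0.5 mm/px
X=np.arange(-10,32,1.);Y=np.arange(-20,160,1.)
g=np.array([np.r_[(o+x*u+y*v)/1e3,.0245] for x in X for y in Y]);q=proj(m,g).astype(np.float32)
b=cv2.remap(im,q[:,0].reshape(len(X),-1),q[:,1].reshape(len(X),-1),cv2.INTER_LINEAR).max(2)
for i in range(0,len(X),2): print(int(X[i]),''.join(" .:-=+*#%@"[9-int(c)//26] for c in b[i]))
```

```text
16.55 [ 0.46126338 -0.05325982  0.1272787 ]
wrist 0.89 [519.2, 155.7, 560.0, 206.8] bx [-71.2 -26.2] by [264.5 305.3]
wrist 0.62 [265.3, 223.5, 362.6, 251.6] bx [-0.4 24.1] by [ 10.7 106.9]
board [151.9, 185.2, 375.8, 266.7] [-45.1  44.8] [-103.5  114. ]
-10                                                                                                                                      .----------------------------------------------
-8                                                                                                                                      .:---------------------------------------------
-6                                                                                                                                      .::::::----------------------------------------
-4                                                                ..                     ::                     .                       .-::::-----------------------------------------
-2                                -++-    -+-.    :--.    -+-    .+*:    -==:    =*+   .=**-   .=++:   -**+.
[... 2314 characters left out ...]
====+#@@%**%@@#+==++==+=====: .=+=:   -++-    =*+.   .=+=.   :++-  .=*++-   -**=.   -++=.  .+*+-      :----------:--::-::::-:--:::::::::::::::::::::
26 ...:------:   ......:-==++=++=======+#%%%##%%@#+==+=====+=+++==++=-::-+**+====*%*..::=+**=---=***+===###*=--=***=---=***+===*##*==-.  ::::::-:::::::::::::::::::::::::::::::::::::::
28 ++++++++++===++=+++++++=============+#%@%##%%%#+=====++++===+=====+==++***++++****++==+***+++****++++****++++****++++****++++***++++++=-:::::::::::::::::::::::::::::::::::::::::---
30 +*+++**+++++++==+=+=++=====+++==+===+#@@%##%@@%+==================+======++++++++++++++*+++++++++++++++++++++++++++++++++++++++++++++++=-:::::::::----:::::::::::::::::::-:::::::---
```

```bash
cat >> h.py <<'E'
def prof(im,m,xs,Y,z):
    g=np.array([np.r_[(o+x*u+y*v)/1e3,z/1e3] for x in xs for y in Y]);q=proj(m,g).astype(np.float32)
    return cv2.remap(im,q[:,0].reshape(len(xs),-1),q[:,1].reshape(len(xs),-1),cv2.INTER_LINEAR)
E
python3 - <<'E'
from h import *
m=camera_model("wrist");im=cv2.imread("pics/w3.png");Y=np.arange(95,120,1.)
pr=lambda b:print(b.astype(int).tolist())
print("Y 95.. slab blue at z=20");pr(prof(im,m,np.arange(8,17,1.),Y,20).mean(0)[:,0])
pr(prof(im,m,np.arange(-30,-10,1.),Y,20).mean(0)[:,0])
for x in (3,3.5,4,4.5,5,21,21.5,22):pr(prof(im,m,[x],Y,25)[0].max(1))
Y=np.arange(-5,15,1.);print("right, -5..")
for x in (3,3.5,4,20.5,21.5):pr(prof(im,m,[x],Y,25)[0].max(1))
E
```

```text
Y 95.. slab blue at z=20
[155, 148, 79, 51, 58, 90, 138, 155, 151, 127, 79, 50, 61, 101, 146, 152, 152, 152, 146, 123, 90, 83, 86, 87, 85]
[148, 147, 148, 148, 148, 147, 148, 148, 148, 148, 147, 148, 148, 148, 147, 147, 148, 149, 144, 116, 83, 79, 81, 82, 82]
[120, 93, 81, 84, 115, 138, 138, 126, 100, 82, 94, 124, 167, 197, 195, 201, 219, 233, 208, 179, 175, 177, 175, 175, 174]
[117, 99, 99, 104, 126, 147, 145, 133, 112, 104, 108, 115, 129, 153, 151, 162, 196, 223, 199, 177, 175, 177, 176, 176, 174]
[159, 146, 146, 148, 162, 179, 178, 168, 151, 150, 153, 155, 164, 184, 181, 186, 208, 225, 189, 174, 176, 178, 178, 176, 172]
[200, 193, 192, 195, 201, 213, 213, 206, 193, 192, 195, 192, 199, 215, 211, 210, 224, 227, 177, 171, 176, 179, 179, 175, 171]
[213, 186, 182, 188, 209, 232, 233, 222, 191, 173, 180, 188, 215, 233, 230, 228, 236, 236, 180, 172, 176, 178, 177, 175, 172]
[155, 114, 112, 113, 124, 131, 133, 133, 133, 122, 121, 131, 162, 176, 178, 179, 206, 234, 206, 169, 168, 170, 172, 174, 173]
[148, 130, 134, 135, 147, 153, 155, 155, 155, 158, 157, 156, 164, 169, 173, 174, 200, 231, 212, 173, 169, 169, 173, 176, 173]
[188, 162, 165, 169, 189, 203, 205, 205, 200, 198, 199, 202, 209, 214, 214, 214, 224, 236, 213, 173, 170, 170, 172, 177, 175]
right, -5..
[251, 251, 251, 252, 252, 253, 227, 174, 146, 143, 140, 142, 146, 146, 144, 148, 127, 102, 93, 120]
[250, 251, 250, 251, 251, 252, 240, 207, 178, 166, 163, 163, 165, 166, 167, 167, 140, 106, 93, 115]
[250, 250, 249, 250, 250, 252, 253, 243, 207, 188, 184, 182, 183, 185, 186, 183, 151, 113, 97, 114]
[253, 253, 253, 252, 253, 254, 255, 228, 161, 142, 143, 147, 146, 146, 147, 141, 135, 131, 128, 126]
[253, 253, 253, 253, 253, 253, 255, 249, 197, 151, 146, 144, 155, 160, 145, 132, 128, 130, 130, 130]
```

Measured in one rectified picture: board end at 114.0, track left end at 111.3, so the overhang is −2.7 mm. It needs another 33 mm of push.

Emit:
{"op": "apply_moves", "data": {
  "motion": [
    {"x": 2, "y": -3, "z": -3, "yaw": 0, "hand": -1},
    {"x": 3.7, "y": -4.95, "z": -7, "yaw": 0, "hand": -1},
    {"x": 3.7, "y": -4.95, "z": -9, "yaw": 0, "hand": -1},
    {"x": 3.7, "y": -4.95, "z": -12, "yaw": 0, "hand": -1},
    {"x": 3.7, "y": -4.95, "z": -13.7, "yaw": 0, "hand": -1},
    {"x": 3.7, "y": -4.95, "z": -14.0, "yaw": 0, "hand": -1},
    {"x": 3.7, "y": -4.95, "z": -14.0, "yaw": 0, "hand": -1}
  ]
}}

```text
clock: 17.62
position: [0.4981, -0.1037, -0.0125]
ee_rot: [-0.207, -3.134, 0.0]
force: [-0.3, 0.1, 0.4]
width: 0.006
gripper_force: 0.0
```

Emit:
{"op": "apply_moves", "data": {
  "motion": [
    {"x": 0.07, "y": 0.6, "z": 0, "yaw": 0, "hand": -1},
    {"x": 0.15, "y": 1.2, "z": 0, "yaw": 0, "hand": -1},
    {"x": 0.22, "y": 1.7, "z": 0, "yaw": 0, "hand": -1},
    {"x": 0.3, "y": 2.2, "z": 0, "yaw": 0, "hand": -1},
    {"x": 0.37, "y": 2.7, "z": 0, "yaw": 0, "hand": -1},
    {"x": 0.44, "y": 3.2, "z": 0, "yaw": 0, "hand": -1},
    {"x": 0.5, "y": 3.7, "z": 0, "yaw": 0, "hand": -1},
    {"x": 0.57, "y": 4.2, "z": 0, "yaw": 0, "hand": -1},
    {"x": 0.62, "y": 4.6, "z": 0, "yaw": 0, "hand": -1},
    {"x": 0.62, "y": 4.6, "z": 0, "yaw": 0, "hand": -1}
  ]
}}

```text
clock: 18.88
position: [0.5044, -0.0566, -0.0124]
ee_rot: [0.205, 3.135, 0.001]
force: [0.2, -0.7, 0.8]
width: 0.003
gripper_force: 0.6
```

Emit:
{"op": "apply_moves", "data": {
  "motion": [
    {"x": 0.03, "y": 0.25, "z": 0, "yaw": 0, "hand": -1},
    {"x": 0.07, "y": 0.5, "z": 0, "yaw": 0, "hand": -1},
    {"x": 0.07, "y": 0.5, "z": 0, "yaw": 0, "hand": -1},
    {"x": -0.1, "y": -0.6, "z": 0, "yaw": 0, "hand": -1},
    {"x": -0.1, "y": -0.6, "z": 5, "yaw": 0, "hand": -1},
    {"x": -2, "y": 0, "z": 11, "yaw": 0, "hand": -1},
    {"x": -4, "y": 2, "z": 14, "yaw": 0, "hand": -1},
    {"x": -4, "y": 3, "z": 14, "yaw": 0, "hand": -1},
    {"x": -4, "y": 3, "z": 14, "yaw": 0, "hand": -1}
  ]
}}

```text
clock: 20.0
position: [0.4644, -0.0267, 0.1272]
ee_rot: [-0.204, -3.135, -0.001]
force: [-0.3, 0.2, -0.7]
width: 0.0
gripper_force: 0.0
```

Run:
```python
from h import *
s=observe();print(s["clock"],s["position"])
im=get_image("wrist");m=camera_model("wrist");cv2.imwrite("pics/w4.png",im)
pr=lambda b:print(b.astype(int).tolist())
Y=np.arange(105,122,1.);print("slab end 105..");pr(prof(im,m,np.arange(-30,-10,1.),Y,20).mean(0)[:,0])
Y=np.arange(20,160,1.);b=prof(im,m,np.arange(-10,34,1.),Y,24.5).max(2)
for i in range(0,44,2): print("%3d "%(i-10)+''.join(" .:-=+*#%@"[9-int(c)//26] for c in b[i]))
Y=np.arange(25,45,1.);print("right 25..")
for x in (3,4,5,6,19,20,21,22,23):print(x,end=' ');pr(prof(im,m,[x],Y,25)[0].max(1))
Y=np.arange(132,158,1.);print("left 132..")
for x in (1,2,3,4,5,6,18,19,20,21,22,23):print(x,end=' ');pr(prof(im,m,[x],Y,25)[0].max(1))
```

```text
20.0 [ 0.46436098 -0.02666491  0.12718896]
slab end 105..
[146, 146, 145, 147, 146, 146, 147, 148, 129, 85, 78, 80, 78, 78, 77, 77, 82]
-10                                                                                              ++==***----***+--------------------------------
 -8                                                                                              =++=***--:-+****=------------------------------
 -6                                                                                              :-::+**+-:-+*=---------------------------------
 -4                       ::                      ::                    :-                     .---::=*=---=**=--------==-----------------------
 -2                       :*+-    -*+:    =*+   :=*#=   :=**.   -**+    -**=.   -**:   .+**:   :**+++*****+=******=---=**+=---------------------
  0                       .=*-    -*+:    -*+   .=**=   :**+.   :+*+.   -+*-    -**-   .=*+:  .=**++***#**+-******+---+**+=---------------------
  2              :.       .=*=.:-=*#*+=--=**+    -**+:-==*##+===+**+.   :+*+--==*##*===+##+:  
[... 4068 characters left out ...]
70, 172, 171, 169, 170, 171, 171]
19 [167, 158, 120, 86, 94, 108, 135, 160, 158, 162, 166, 175, 179, 178, 172, 174, 175, 175, 175, 173, 174, 176, 175, 175, 175, 174]
20 [144, 137, 119, 96, 100, 103, 121, 138, 137, 140, 151, 169, 180, 183, 179, 179, 183, 181, 179, 178, 178, 180, 179, 178, 178, 177]
21 [137, 134, 132, 127, 129, 127, 134, 133, 137, 136, 146, 166, 181, 185, 183, 181, 181, 181, 180, 179, 180, 182, 181, 181, 180, 179]
22 [217, 213, 202, 185, 188, 191, 198, 214, 214, 217, 212, 199, 188, 186, 186, 185, 183, 182, 182, 181, 183, 186, 183, 186, 184, 181]
23 [193, 191, 163, 109, 118, 137, 169, 186, 189, 190, 190, 188, 186, 186, 186, 185, 184, 185, 185, 184, 183, 184, 185, 184, 182, 182]
```

The overhang measures 29 mm (142.3 − 113.2). The rails read the same x at both ends, unchanged since the fence contact, and the hand is clear.

```bash
python3 -c "
from cell import *
print(sign_off())"
```

```text
the job is handed in; nothing more can be done
None
```

I handed the job in with the track along the fence and its left end about 29 mm past the board's left end; the judge's verdict wasn't shown. The hand is clear, the track was only pushed, and the bottle, tin and block were not touched.

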